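Load a bearing into the gauging chute

TASK

With the fingertips, and without picking it up, push the ball bearing that stands in the sloped gutter up the slope until it has passed over the spring catch in the floor and is at the end stop, so that the catch snaps up behind it and it cannot roll back. Then push the probe arm round until it meets its stop with the probe above the bearing, and leave it there. Keep the bearing from hitting the probe and leave the other things on the table where they are.

Things in the scene. Friction and masses are not known exactly. Their poses are not given: they have to be found in the camera images.
- bearing: The steel ball bearing to be gauged: outside diameter 52 mm, 21 mm wide, 25 mm bore, about 0.18 kg. It stands on its rim in the gutter like a wheel, its axis across the gutter, at the start resting by gravity against the low lip at the bottom of the slope. Origin at its centre (it turns as it rolls); its own y axis is the axis of the bearing.
- gutter: Straight aluminium gutter on a fixed grey base plate (270 x 84 mm), sloping 10 degrees. Origin on the gutter's floor, on its centre line; x points up the slope along the gutter, y to the left when looking up the slope, z square off the floor. Inside width 24 mm; side walls 4 mm thick, 12 mm above the floor. A low lip 8 mm high with its face at x = -94 mm closes the bottom end.
- end_stop (a point): Centre of the face of the end stop, a flat steel screw head on a block that reaches 42 mm above the floor of the gutter: in the gutter frame x = 88, y = 0, z = 26 mm. A bearing that is home between stop and catch has its centre at x = 60 to 62, z = 26 mm in the gutter frame (at the start x = -75). Let go before the catch holds it, it rolls back down by itself.
- catch_dog (a joint): One-way spring catch in the floor of the gutter, a steel ramp 12 mm wide: 0 = up, its tip standing 10 mm above the floor; about 0.45 rad = pressed flush with the floor by a bearing rolling over it (less than 1 N). Up behind a bearing it keeps it from rolling back.
- catch_tip (a point): Upper edge of the catch's tip; when the catch is up it lies in the gutter frame at x = 39.5, y = 0, z = 10 mm.
- swing_arm (a joint): Level probe arm turning about an upright post behind the end stop: 0 = against its stop, straight over the gutter with the probe above the place of a bearing that is home; 1.35 to 2.05 rad at the start = swung out to the left side (seen looking up the slope). Seen from above it turns anticlockwise as the value falls to 0. About 0.5 N at its free end moves it, and it stays where it is left.
- pivot (a point): Point on the upright axis of the post at mid height of the arm, 126 mm above the table. The arm is an aluminium bar 18 mm wide and 16 mm high (118 to 134 mm above the table), reaching from here 78 mm outwards through the probe; its hub is 30 mm across, with a cap up to 148 mm above the table.
- probe_tip (a point): Centre of the lower face of the probe, a 12 mm barrel standing upright through the arm, 63 mm from the pivot axis; lower face 110 mm above the table, barrel top 153 mm. It clears a bearing that is home by 4 mm.
- spare_bearing: A second bearing of the same kind, lying flat on the table beside the base (21 mm high); bystander. Origin at the centre of its underside, as for all the bystanders below.
- tin: Round tin, 59 mm across, 30 mm high; bystander.
- weight: Brass weight with a knob, 28 mm across, 46 mm high; bystander.
- plug_gauge: Plug gauge, a steel rod 99 mm long and 15 mm thick, long along its y; bystander.
- stopwatch: Black stopwatch, 62 x 61 x 17 mm; bystander.
Not all that is in view belongs to the job. What is shaped like the bearing but blue or red is not meant.

How it is judged:
On the way, in this order (a step that is already met when the one before it is completed fails the run):
1. the bearing is home in front of the end stop and the catch is up behind it (x of bearing in the frame of gutter between 0.056 and 0.064 m and y of bearing in the frame of gutter between -0.004 and 0.004 m and z of bearing in the frame of gutter between 0.022 and 0.03 m and value of joint catch_dog below 0.08 rad), for 0.2 s.
2. the probe arm is at its stop over the bearing (value of joint swing_arm below 0.06 rad), for 0.2 s.
At the end, for the whole second after the job is handed in: The bearing rests between catch and end stop (centre 56 to 64 mm up the gutter from its origin, within 4 mm of the centre line, 22 to 30 mm off the floor), the catch up behind it (within 0.08 rad), and the probe arm stands within 0.06 rad of its stop over the bearing; all at rest (all of step 1 and linear speed of bearing below 0.02 m/s and value of joint swing_arm below 0.06 rad and velocity of joint swing_arm below 0.1 rad/s); the robot touches nothing.
It fails at once if the bearing is lifted off the gutter (its centre more than 36 mm off the floor) or leaves the gutter sideways (z of bearing in the frame of gutter above 0.036 m or y of bearing in the frame of gutter above 0.008 m or y of bearing in the frame of gutter below -0.008 m).
It fails at once if the bearing hits the probe arm (contact force between bearing and swing_arm above 0.5 N).
It fails at once if another thing on the table is moved by more than 15 mm (distance of any of spare_bearing, tin, weight, plug_gauge, stopwatch from where it was at the start of the episode above 0.015 m).
It also fails if it takes over 46 s, if anything falls off the work surface, if the arm or the gripper's body presses on something with over 40 N, if the wrist force passes 120 N, or if a joint passes its speed limit or range.

ROBOT

A 7-joint arm with a two-finger parallel gripper is mounted at the origin on a cart in front of the work surface, level with it; the furniture and walls round the work are solid. World frame = base frame: x ahead of the robot, y to its left, z up, the work surface at z = 0. Lengths are in m, angles in rad, forces in N, time in s.
With the tool pointing down it reaches from about 0.4 to 0.875 m from the base axis. Payload 6.5 kg.
Tool frame: the origin (TCP) lies between the finger pads; the fingertips stand 14 mm ahead of it and the grasp point (between the pads) lies 5 mm behind it; z points along the fingers, y is the direction in which the jaws open and shut (so a half turn about z gives the same grasp; the last joint's range is limited). The gripper opens to 88 mm and grips with 3 to 60 N. Pads are 18 mm wide; open, the fingers measure 123 mm over their backs; the gripper's body (75 mm by 187 mm) begins 45 mm behind the grasp point.
Start: joints at [-1.271, 0.536, -0.004, 1.538, 0.003, 1.067, -0.071], TCP at [0.232, 0.607, 0.253] pointing down, gripper open.
Joint ranges: [-2.7, 2.7], [-0.37, 2.16], [-1.27, 1.26], [0.24, 2.4], [-1.31, 4.45], [0.19, 1.91], [-2.76, 2.76]. Speed limits (rad/s): [2.39, 2.39, 3.14, 3.14, 3.14, 3.14, 3.14].

INTERFACE

Orientations are given as a unit quaternion [w, x, y, z].
In Python, from station import manip, eyes gives the robot as it stands.
- The arm moves only by the tool jog_arm, never from a script. Its argument "series" is one flat list of numbers, 7 for each row, row after row: the shift along the tool's x, y, z in mm, then the turn, a rotation vector about the tool's x, y, z in degrees, then the gripper's target within -1 to 1 (shut at 1, half-way at 0, fully open at -1). A call has exactly 10 rows; each row shifts and turns the pose as measured when the row begins, along the tool's axes as they then stand; what a row does not reach is not made up. A row lasts 1/8 s, in which the tool goes at most 62.5 mm and 10.7 degrees, less where a joint would pass 70% of its speed; a pose out of reach is approached as far as the arm can. A call is refused whole if a number of a shift passes 62.5 or a number of a turn 10.7, either way. A call with a gripper value outside its range is refused whole. The fingers move at their own pace and stop on an object; "squeeze" is the grip in N (left out, the last holds). Time passes only in rows, so rows that do not move let the fingers close, or fill a call up. It gives the time, the measured TCP pose, the force and the opening at its end, in the units of the state.
- manip.state(): the state, without advancing time (a new reading comes with each control period).
- eyes.snapshot(name): name is "scene" or "side" or "wrist"; returns (picture, depth): 384x512x3 uint8, blue, green, red; 384x512 float32, m along the optical axis (not along the pixel's ray), 0 where there is no reading.
- eyes.camera_info(name): a dict with "fx", "fy", "cx", "cy" (pixels), "dist_coeffs" ([k1, k2, p1, p2, k3] as OpenCV has them; the pictures are not rectified), "T" (4x4, takes a point from camera to world coordinates); the wrist camera has in their place "tool_from_camera" (4x4, takes a point from camera to tool coordinates, whose origin is the TCP and whose axes are the flange's). Camera axes: x right, y up, looking along -z (the intrinsics and any distortion apply to the point x, -y, -z); pixel columns grow to the right and rows downward; lengths in m; the calibration is good to about 2 mm. A picture is of the moment at which its call begins: read the wrist's pose just before it. camera_info takes no time and is no camera call.
- manip.close_job(): hands the job in, once; it reports no verdict.
The state is a dict: "time_s": time; "qpos": joint angles; "qvel": joint speeds; "joint_torque": joint torques, N m; "position": TCP position; "tcp_rot": TCP orientation; "contact_force": force on the tool from outside, world axes, zero at the start; "wrist_torque": the same for the moment, N m; "grip_width": finger opening in m.
Only numpy, scipy, OpenCV 4.12 (cv2) and the standard library are available. Lean on these libraries where they do the work, as an engineer would, in place of code of your own. Each camera call takes 0.05 s, during which the arm holds its last target.

## Working session

There is one attempt and no reset: what is moved stays moved. The work goes in short steps, Python scripts to look and compute and a tool call to move; the robot and the scene stay as the last step left them, time stands still between calls to the robot, and variables do not carry over. Pictures are saved under pics/ and viewed, and the job is handed in when it is done.

Besides the shell and the picture viewer there is one more tool, called by a JSON object that holds its "name" and its "arguments". jog_arm: Moves the arm, as the interface text tells. Its arguments: {"type":"object","properties":{"series":{"type":"array"},"squeeze":{"type":"number"}},"required":["series"]}

```bash
ls; mkdir -p pics; python3 - <<'E'
from station import manip, eyes
import cv2
s=manip.state(); print(s)
for n in ("scene","side","wrist"):
    p,d=eyes.snapshot(n); cv2.imwrite(f"pics/{n}0.png",p); 
    import numpy as np; np.save(f"pics/{n}0.npy",d); print(n,eyes.camera_info(n))
E
```

```text
pics
{'time_s': 0.0, 'qpos': array([-1.27120115,  0.53719499, -0.00445944,  1.5388142 ,  0.00262455,
        1.06728714, -0.07123422]), 'qvel': array([-0.00018844,  0.00023847,  0.00046352,  0.00045177, -0.00216823,
       -0.00099775,  0.00166093]), 'joint_torque': array([-8.25733423e-04, -5.70982933e+01,  9.90313143e-01, -2.51607406e+01,
       -5.62791328e-02,  1.79319922e-02,  1.61695889e-04]), 'position': array([0.23230527, 0.60646642, 0.25184316]), 'tcp_rot': array([-8.72855807e-05,  1.81846414e-01,  9.83326579e-01, -8.44463349e-04]), 'contact_force': array([-0.16328533, -0.71272366,  0.08345818]), 'wrist_torque': array([-0.0468724 ,  0.02241132, -0.03715954]), 'grip_width': 0.0881751443232602}
scene {'fx': 351.5496334645944, 'fy': 351.5496334645944, 'cx': 253.8335902080809, 'cy': 192.35958443817847, 'dist_coeffs': array([-0.10442044,  0.        ,  0.        ,  0.        ,  0.        ]), 'T': array([[-0.50056565,  0.60892787, -0.61533802, -0.06546075],
       [-0.86567912, -0.34732168,  0.36050979, -0.09059978],
       [ 0.00580422,  0.71314409,  0.70099345,  0.70294251],
     
[... 358 characters left out ...]
 , -0.99114673],
       [-0.01069977,  0.82271253,  0.56835693,  0.58453701],
       [ 0.        ,  0.        ,  0.        ,  1.        ]])}
wrist {'fx': 305.8832512219528, 'fy': 305.8832512219528, 'cx': 258.40303073156093, 'cy': 191.03180368792303, 'dist_coeffs': array([-0.03618258,  0.        ,  0.        ,  0.        ,  0.        ]), 'tool_from_camera': array([[-1.61220638e-04,  9.56705726e-01,  2.91056915e-01,
         7.62032980e-02],
       [ 9.99999922e-01,  4.96665195e-05,  3.90660300e-04,
        -1.72071429e-03],
       [ 3.59291162e-04,  2.91056956e-01, -9.56705660e-01,
        -1.33101123e-01],
       [ 0.00000000e+00,  0.00000000e+00,  0.00000000e+00,
         1.00000000e+00]])}
```

View pics/scene0.png

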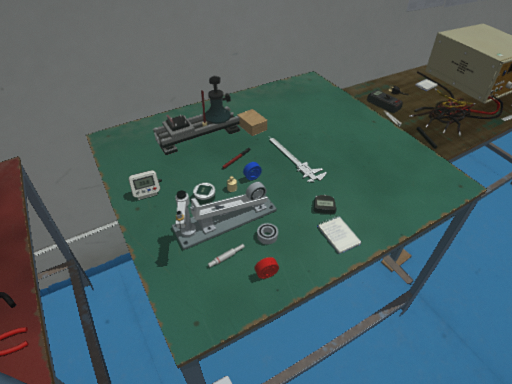

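View pics/side0.png

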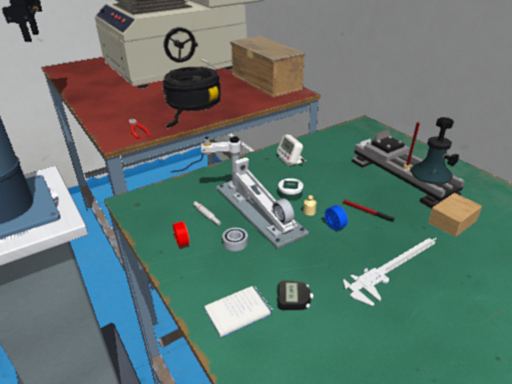

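View pics/wrist0.png

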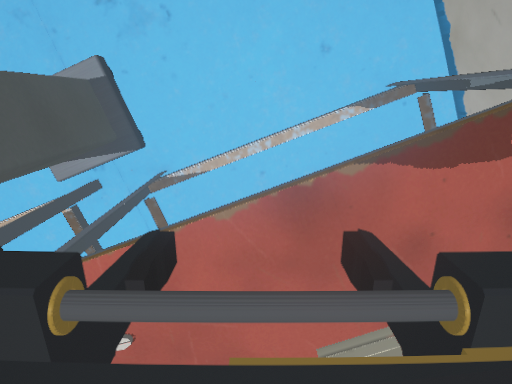

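```bash
cat > h.py <<'E'
import numpy as np, cv2
from station import manip, eyes
from scipy.spatial.transform import Rotation as R
def ray(n,u,v,T=None):
    c=eyes.camera_info(n); K=np.array([[c['fx'],0,c['cx']],[0,c['fy'],c['cy']],[0,0,1]])
    q=cv2.undistortPoints(np.array([[[u,v]]],float),K,c['dist_coeffs'])[0,0]
    T=c['T'] if T is None else T
    return T[:3,3],T[:3,:3]@np.array([q[0],-q[1],-1.])
def onz(n,u,v,z,T=None):
    o,d=ray(n,u,v,T); return o+d*(z-o[2])/d[2]
def tri(a,b):
    (o1,d1),(o2,d2)=a,b
    A=np.c_[d1,-d2]; t=np.linalg.lstsq(A,o2-o1,rcond=None)[0]
    p,q=o1+t[0]*d1,o2+t[1]*d2
    return (p+q)/2,np.linalg.norm(p-q)
def dep(n,u,v,d,T=None):
    o,r=ray(n,u,v,T); return o+r*d
def proj(n,p):
    c=eyes.camera_info(n); T=np.linalg.inv(c['T']); x=T[:3,:3]@np.array(p)+T[:3,3]
    K=np.array([[c['fx'],0,c['cx']],[0,c['fy'],c['cy']],[0,0,1]])
    return cv2.projectPoints(np.array([[x[0],-x[1],-x[2]]]),np.zeros(3),np.zeros(3),K,c['dist_coeffs'])[0].ravel()
def qR(q): return R.from_quat([q[1],q[2],q[3],q[0]])
E
python3 - <<'E'
import cv2
a=cv2.imread('pics/scene0.png')[150:290,120:320]; cv2.imwrite('pics/s0c.png',cv2.resize(a,None,fx=4,fy=4,interpolation=cv2.INTER_CUBIC))
a=cv2.imread('pics/side0.png')[125:265,165:355]; cv2.imwrite('pics/d0c.png',cv2.resize(a,None,fx=4,fy=4,interpolation=cv2.INTER_CUBIC))
E
```

```text
(no output)
```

View pics/s0c.png

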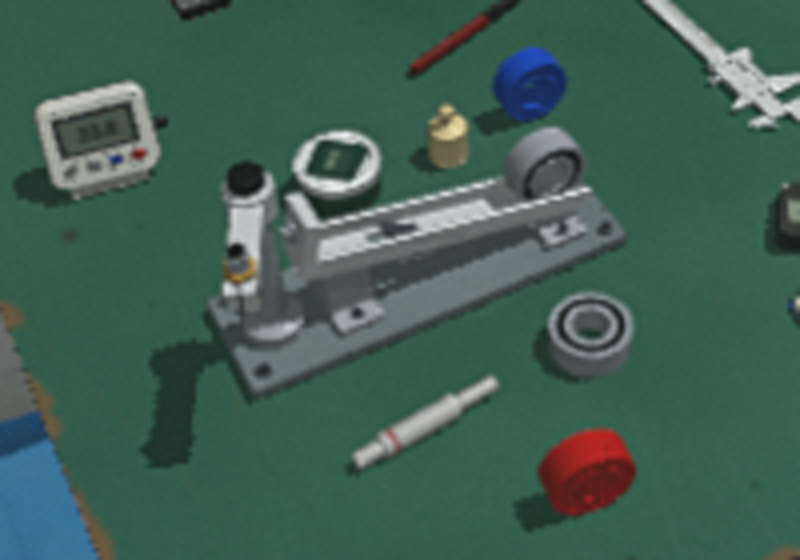

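View pics/d0c.png

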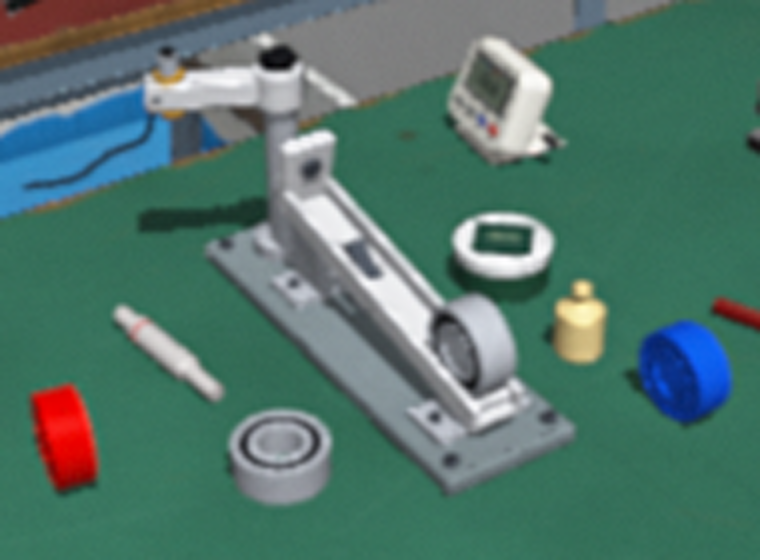

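```bash
python3 - <<'E'
from h import *
S=lambda x,y:(120+(x+.5)/4-.5,150+(y+.5)/4-.5)
D=lambda x,y:(165+(x+.5)/4-.5,125+(y+.5)/4-.5)
ds=np.load('pics/scene0.npy');dd=np.load('pics/side0.npy')
P={'capTop':((249,176),(281,53)),'probeTop':((237,249),(167,52)),'cornLow':((626,240),(448,490)),'cornHigh':((253,397),(208,250)),
'blueish_spare':((590,322),(281,440)),'bearc':((545,168),(474,346)),'weighttop':((446,108),(582,288)),'stopTopL':((290,203),(284,147)),'stopTopR':((318,225),(332,133)),'tin':((337,160),(503,238)),'lipnearTop':((594,190),(476,415))}
out={}
for k,(a,b) in P.items():
    a=S(*a);b=D(*b)
    p,e=tri(ray('scene',*a),ray('side',*b)); out[k]=p
    i=lambda q:(int(round(q[1])),int(round(q[0])))
    print(k,p.round(4),'res',round(e,4),'sc',dep('scene',*a,ds[i(a)]).round(3),'sd',dep('side',*b,dd[i(b)]).round(3))
u=out['cornHigh']-out['cornLow'];print(np.linalg.norm(u),np.degrees(np.arctan2(u[1],u[0])))
v=out['probeTop']-out['capTop'];print(np.linalg.norm(v[:2]),np.degrees(np.arctan2(v[1],v[0])))
E
```

```text
capTop [ 0.5023 -0.2341  0.1458] res 0.0025 sc [ 0.5   -0.234  0.147] sd [ 0.502 -0.236  0.148]
probeTop [ 0.4446 -0.2059  0.1526] res 0.0009 sc [ 0.446 -0.206  0.152] sd [ 0.443 -0.208  0.153]
cornLow [ 0.4591 -0.468   0.006 ] res 0.0001 sc [ 0.464 -0.472 -0.001] sd [ 0.459 -0.468  0.006]
cornHigh [ 0.4627 -0.2001  0.0056] res 0.0011 sc [ 0.465 -0.201  0.002] sd [ 0.46  -0.207  0.011]
blueish_spare [ 0.3988 -0.4021  0.0222] res 0.001 sc [ 0.408 -0.408  0.009] sd [ 0.405 -0.39   0.01 ]
bearc [ 0.5021 -0.4292  0.0566] res 0.0007 sc [ 0.511 -0.435  0.046] sd [ 0.489 -0.446  0.073]
weighttop [ 0.5966 -0.405   0.0447] res 0.0023 sc [ 0.597 -0.405  0.046] sd [ 0.593 -0.408  0.046]
stopTopL [ 0.4963 -0.2559  0.105 ] res 0.0176 sc [ 0.512 -0.258  0.101] sd [ 0.488 -0.26   0.102]
stopTopR [ 0.5064 -0.2688  0.098 ] res 0.024 sc [ 0.489 -0.266  0.1  ] sd [ 0.61  -0.112  0.002]
tin [ 0.6023 -0.3223  0.0305] res 0.0001 sc [ 0.602 -0.322  0.03 ] sd [ 0.603 -0.322  0.03 ]
lipnearTop [ 0.4842 -0.457   0.0372] res 0.0003 sc [ 0.514 -0.477  0.001] sd [ 0.491 -0.448  0.028]
0.2679907952849778 89.22667931543955
0.06420324620515981 153.99036649505115
```

```bash
python3 - <<'E'
from h import *
dd=np.load('pics/side0.npy')
for n,u,v in [('spool',190,75),('spoolL',165,90),('spoolR',218,85),('boxTop',260,45),('boxR',303,60),('lathe',150,60),('lathelow',185,40),('red corner',120,165),('red R',318,95),('red',250,100),('vise',437,125),('clock',290,142),('red up',60,85)]:
    print(n,dd[v,u],dep('side',u,v,dd[v,u]).round(3))
ds=np.load('pics/scene0.npy')
for n,u,v in [('redL',20,200),('redL2',30,250),('rightTable',400,110)]:
    print(n,dep('scene',u,v,ds[v,u]).round(3))
E
```

```text
spool 1.5288981 [0.688 0.411 0.08 ]
spoolL 1.449074 [0.567 0.36  0.065]
spoolR 1.4712754 [0.737 0.288 0.069]
boxTop 1.6197102 [0.99  0.401 0.143]
boxR 1.5492971 [1.067 0.227 0.115]
lathe 1.6012866 [0.606 0.588 0.105]
lathelow 1.6012795 [0.744 0.551 0.167]
red corner 1.2629527 [ 0.317  0.154 -0.055]
red R 1.5715268 [ 1.087e+00  1.510e-01 -1.000e-03]
red 1.540924 [ 0.85   0.257 -0.002]
vise 0.9196808 [ 0.868 -0.497  0.184]
clock 1.1224978 [ 0.696 -0.194  0.063]
red up 1.6903356 [ 0.298  0.825 -0.002]
redL [0.862 0.157 0.001]
redL2 [ 0.662  0.15  -0.009]
rightTable [ 0.769 -1.329 -0.1  ]
```

```bash
cat > plan.py <<'E'
# usage: plan wps list of (x,y,z,n rows), yaw target deg of tool x
from h import *
import sys
def plan(wps,g,yaw=None,n=10):
    s=manip.state(); p=s['position'].copy(); Rm=qR(s['tcp_rot']).as_matrix()
    rows=0; print('at',p.round(4),'yaw',np.degrees(np.arctan2(Rm[1,0],Rm[0,0])).round(2),'f',s['contact_force'].round(1),'t',s['time_s'])
    tot=sum(w[3] for w in wps); a=np.degrees(np.arctan2(Rm[1,0],Rm[0,0])); dy=0 if yaw is None else -(yaw-a)/tot
    dy=np.clip(dy,-10,10)
    out=[]
    for x,y,z,k in wps:
        d=(np.array([x,y,z])-p)/k*1000
        for i in range(k):
            c,sn=np.cos(np.radians(a)),np.sin(np.radians(a))
            r=[d[0]*c+d[1]*sn, d[0]*sn-d[1]*c, -d[2],0,0,dy,g]; out.append([round(float(v),1) for v in r]); a-=dy
        p=np.array([x,y,z])
    print(len(out)); 
    for r in out: print(r)
E
python3 - <<'E'
from plan import *
plan([(0.4,0.42,0.25,5),(0.54,0.12,0.25,7),(0.55,-0.1,0.25,4),(0.52,-0.3,0.25,4)],1,90)
E
```

```text
at [0.2324 0.6066 0.2521] yaw 159.05 f [-0.3  0.5  0. ] t 0.15
20
[-44.7, -22.9, 0.4, 0.0, 0.0, 3.5, 1.0]
[-46.0, -20.1, 0.4, 0.0, 0.0, 3.5, 1.0]
[-47.1, -17.3, 0.4, 0.0, 0.0, 3.5, 1.0]
[-48.0, -14.5, 0.4, 0.0, 0.0, 3.5, 1.0]
[-48.8, -11.5, 0.4, 0.0, 0.0, 3.5, 1.0]
[-42.2, -21.3, -0.0, 0.0, 0.0, 3.5, 1.0]
[-43.4, -18.7, -0.0, 0.0, 0.0, 3.5, 1.0]
[-44.5, -16.1, -0.0, 0.0, 0.0, 3.5, 1.0]
[-45.4, -13.4, -0.0, 0.0, 0.0, 3.5, 1.0]
[-46.1, -10.6, -0.0, 0.0, 0.0, 3.5, 1.0]
[-46.6, -7.8, -0.0, 0.0, 0.0, 3.5, 1.0]
[-47.0, -5.0, -0.0, 0.0, 0.0, 3.5, 1.0]
[-49.9, -23.3, -0.0, 0.0, 0.0, 3.5, 1.0]
[-51.2, -20.2, -0.0, 0.0, 0.0, 3.5, 1.0]
[-52.3, -17.1, -0.0, 0.0, 0.0, 3.5, 1.0]
[-53.3, -13.9, -0.0, 0.0, 0.0, 3.5, 1.0]
[-46.8, -19.2, -0.0, 0.0, 0.0, 3.5, 1.0]
[-47.8, -16.4, -0.0, 0.0, 0.0, 3.5, 1.0]
[-48.7, -13.5, -0.0, 0.0, 0.0, 3.5, 1.0]
[-49.5, -10.5, -0.0, 0.0, 0.0, 3.5, 1.0]
```

{"name": "jog_arm", "arguments": {"series": [-45,-23,0,0,0,3.5,1,-46,-20,0,0,0,3.5,1,-47,-17,0,0,0,3.5,1,-48,-14,0,0,0,3.5,1,-49,-11,0,0,0,3.5,1,-42,-21,0,0,0,3.5,1,-43,-19,0,0,0,3.5,1,-44,-16,0,0,0,3.5,1,-45,-13,0,0,0,3.5,1,-46,-11,0,0,0,3.5,1], "squeeze": 20}}

```text
time_s: 1.4
position: [0.5002, 0.1962, 0.2495]
tcp_rot: [-0.001, 0.474, 0.88, -0.002]
contact_force: [0.0, -0.0, -0.3]
grip_width: 0.0005
```

```bash
python3 - <<'E'
from plan import *
plan([(0.55,-0.05,0.25,3),(0.52,-0.3,0.25,5),(0.505,-0.42,0.25,2)],1,90)
E
```

```text
at [0.5002 0.1962 0.2495] yaw 123.37 f [ 0.  -0.  -0.3] t 1.4
10
[-77.7, -31.3, -0.2, 0.0, 0.0, 3.3, 1.0]
[-79.4, -26.7, -0.2, 0.0, 0.0, 3.3, 1.0]
[-80.8, -22.1, -0.2, 0.0, 0.0, 3.3, 1.0]
[-43.5, -25.3, -0.0, 0.0, 0.0, 3.3, 1.0]
[-44.9, -22.8, -0.0, 0.0, 0.0, 3.3, 1.0]
[-46.2, -20.1, -0.0, 0.0, 0.0, 3.3, 1.0]
[-47.3, -17.4, -0.0, 0.0, 0.0, 3.3, 1.0]
[-48.2, -14.6, -0.0, 0.0, 0.0, 3.3, 1.0]
[-58.7, -14.4, -0.0, 0.0, 0.0, 3.3, 1.0]
[-59.5, -11.0, -0.0, 0.0, 0.0, 3.3, 1.0]
```

{"name": "jog_arm", "arguments": {"series": [-50,-30,0,0,0,3.3,1,-50,-25,0,0,0,3.3,1,-52,-20,0,0,0,3.3,1,-50,-25,0,0,0,3.3,1,-50,-23,0,0,0,3.3,1,-50,-20,0,0,0,3.3,1,-52,-17,0,0,0,3.3,1,-52,-15,0,0,0,3.3,1,-52,-14,0,0,0,3.3,1,-50,-11,0,0,0,3.3,1]}}

```text
time_s: 2.65
position: [0.4692, -0.3657, 0.2499]
tcp_rot: [-0.0, 0.711, 0.704, -0.001]
contact_force: [0.1, -0.3, -0.1]
grip_width: 0.0004
```

```bash
python3 - <<'E'
from plan import *
plan([(0.503,-0.49,0.2,4),(0.503,-0.49,0.15,6)],1,90)
for n in ("scene","side","wrist"):
    p,d=eyes.snapshot(n); cv2.imwrite(f"pics/{n}1.png",p)
E
```

```text
at [ 0.4692 -0.3657  0.2499] yaw 89.44 f [ 0.1 -0.3 -0.1] t 2.65
10
[-31.0, 8.8, 12.5, 0.0, 0.0, -0.1, 1.0]
[-31.0, 8.7, 12.5, 0.0, 0.0, -0.1, 1.0]
[-31.0, 8.7, 12.5, 0.0, 0.0, -0.1, 1.0]
[-31.0, 8.7, 12.5, 0.0, 0.0, -0.1, 1.0]
[0.0, 0.0, 8.3, 0.0, 0.0, -0.1, 1.0]
[0.0, 0.0, 8.3, 0.0, 0.0, -0.1, 1.0]
[0.0, 0.0, 8.3, 0.0, 0.0, -0.1, 1.0]
[0.0, 0.0, 8.3, 0.0, 0.0, -0.1, 1.0]
[0.0, 0.0, 8.3, 0.0, 0.0, -0.1, 1.0]
[0.0, 0.0, 8.3, 0.0, 0.0, -0.1, 1.0]
```

View pics/wrist1.png

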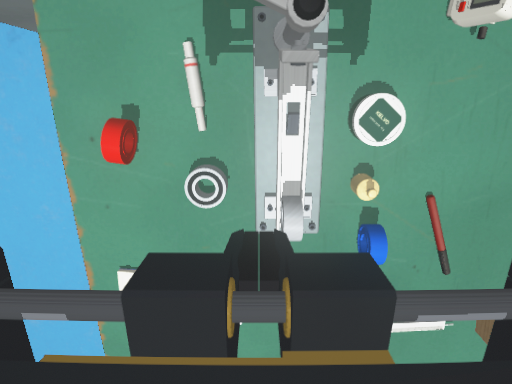

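View pics/side1.png

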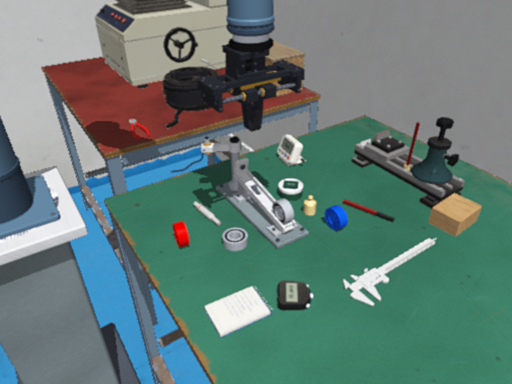

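```bash
python3 - <<'E'
import cv2
a=cv2.imread('pics/wrist1.png')[0:250,230:350]; cv2.imwrite('pics/w1c.png',cv2.resize(a,None,fx=2.4*1,fy=2.4,interpolation=cv2.INTER_CUBIC)); 
a=cv2.imread('pics/wrist1.png')[40:245,240:345]; cv2.imwrite('pics/w1d.png',cv2.resize(a,None,fx=2.9*1,fy=2.9,interpolation=cv2.INTER_CUBIC))
E
```

```text
(no output)
```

View pics/w1d.png

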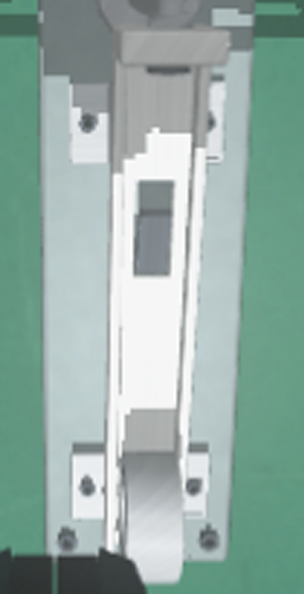

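```bash
python3 - <<'E'
from h import *
s=manip.state();c=eyes.camera_info('wrist')
T=np.eye(4);T[:3,:3]=qR(s['tcp_rot']).as_matrix();T[:3,3]=s['position'];T=T@c['tool_from_camera']
W=lambda x,y:(240+(x+.5)/2.9-.5,40+(y+.5)/2.9-.5)
for n,x,y,z in [('bearL',121,490,.078),('bearR',184,490,.078),('bear front edge L',125,578,.0564),('bear front edge R',183,578,.0564),('stopTL',121,32,.101),('stopTR',230,32,.101),('stopFrontL',121,62,.101),('stopFrontR',226,62,.101),
 ('wallL',109,250,.057),('wallR',203,250,.057),('wallL low',106,440,.045),('wallR low',187,400,.047),('screwL',88,485,.008),('screwR',193,485,.008),('boltL',67,540,.008),('boltR',209,540,.008),('dogtip',152,215,.061)]:
    print(n,onz('wrist',*W(x,y),z,T).round(4))
E
```

```text
bearL [ 0.4898 -0.4063  0.078 ]
bearR [ 0.5129 -0.4066  0.078 ]
bear front edge L [ 0.4933 -0.4523  0.0564]
bear front edge R [ 0.5168 -0.4526  0.0564]
stopTL [ 0.487  -0.2548  0.101 ]
stopTR [ 0.519  -0.2551  0.101 ]
stopFrontL [ 0.4871 -0.263   0.101 ]
stopFrontR [ 0.5182 -0.2633  0.101 ]
wallL [ 0.4862 -0.3217  0.057 ]
wallR [ 0.5202 -0.3221  0.057 ]
wallL low [ 0.486  -0.3972  0.045 ]
wallR low [ 0.5175 -0.3807  0.047 ]
screwL [ 0.48   -0.4297  0.008 ]
screwR [ 0.5272 -0.4303  0.008 ]
boltL [ 0.4703 -0.4564  0.008 ]
boltR [ 0.5355 -0.4573  0.008 ]
dogtip [ 0.5011 -0.3094  0.061 ]
```

{"name": "jog_arm", "arguments": {"series": [-31,8.5,12,0,0,-0.1,1,-31,8.5,12,0,0,-0.1,1,-31,8.5,12,0,0,-0.1,1,-31,8.5,12,0,0,-0.1,1,-2,0,22,0,0,-0.1,1,0,0,22,0,0,0,1,0,0,22,0,0,0,1,0,0,22,0,0,0,1,0,0,22,0,0,0,1,0,0,22,0,0,0,1]}}

```text
time_s: 4.05
position: [0.509, -0.4807, 0.059]
tcp_rot: [-0.003, 0.703, 0.712, 0.003]
contact_force: [-0.5, 0.2, 0.1]
grip_width: 0.0006
```

```bash
python3 - <<'E'
from plan import *
plan([(0.5028,-0.49,0.06,4),(0.5028,-0.465,0.060,4)],1,90)
p,d=eyes.snapshot('side'); cv2.imwrite('pics/d2.png',cv2.resize(p[125:275,200:360],None,fx=4,fy=4,interpolation=cv2.INTER_CUBIC))
E
```

```text
at [ 0.509  -0.4807  0.059 ] yaw 90.73 f [-0.5  0.2  0.1] t 4.05
8
[-2.3, -1.6, -0.3, 0.0, 0.0, 0.1, 1.0]
[-2.3, -1.6, -0.3, 0.0, 0.0, 0.1, 1.0]
[-2.3, -1.6, -0.3, 0.0, 0.0, 0.1, 1.0]
[-2.3, -1.6, -0.3, 0.0, 0.0, 0.1, 1.0]
[6.2, 0.0, -0.0, 0.0, 0.0, 0.1, 1.0]
[6.2, 0.0, -0.0, 0.0, 0.0, 0.1, 1.0]
[6.2, 0.0, -0.0, 0.0, 0.0, 0.1, 1.0]
[6.2, 0.0, -0.0, 0.0, 0.0, 0.1, 1.0]
```

View pics/d2.png

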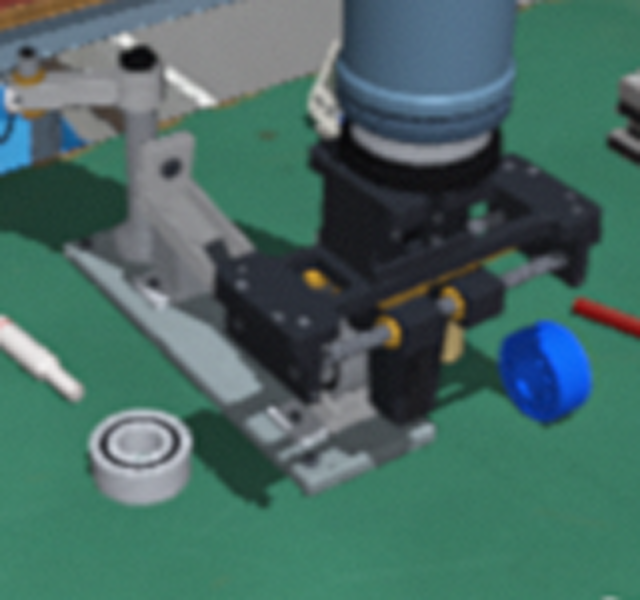

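```bash
python3 - <<'E'
from h import *
p,d=eyes.snapshot('side')
for x,y in [(225,265),(230,310),(305,385),(325,360),(250,290),(300,330),(390,400),(405,410),(345,360),(600,210)]:
    u,v=200+x/4,125+y/4; print((x,y),dep('side',u,v,d[int(v),int(u)]).round(3))
q,d=eyes.snapshot('wrist'); cv2.imwrite('pics/w2.png',q)
E
```

```text
(225, 265) [ 0.423 -0.45   0.149]
(230, 310) [ 0.412 -0.47   0.14 ]
(305, 385) [ 0.423 -0.515  0.121]
(325, 360) [ 0.44  -0.507  0.123]
(250, 290) [ 0.421 -0.473  0.149]
(300, 330) [ 0.424 -0.509  0.148]
(390, 400) [ 0.493 -0.491  0.065]
(405, 410) [ 0.505 -0.488  0.051]
(345, 360) [ 0.494 -0.451  0.064]
(600, 210) [ 0.781 -0.346 -0.001]
```

View pics/w2.png

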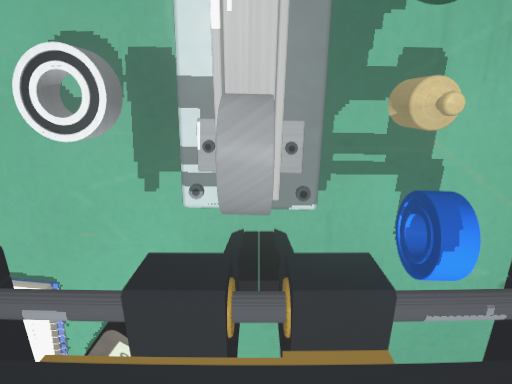

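{"name": "jog_arm", "arguments": {"series": [0,-3,0,0,0,0.3,1,0,-3,0,0,0,0.3,1,3,0,0,0,0,0,1,3,0,0,0,0,0,1,3,0,0,0,0,0,1,3,0,0,0,0,0,1,3,0,0,0,0,0,1,3,0,0,0,0,0,1,3,0,0,0,0,0,1,3,0,0,0,0,0,1]}}

```text
time_s: 5.45
position: [0.5034, -0.4587, 0.0634]
tcp_rot: [0.0, 0.707, 0.707, 0.003]
contact_force: [0.5, -1.6, 1.3]
grip_width: 0.0002
```

```bash
python3 - <<'E'
from plan import *
plan([(0.5028,-0.44,0.064,5)],1,90)
q,d=eyes.snapshot('wrist'); cv2.imwrite('pics/w3.png',q)
E
```

```text
at [ 0.5034 -0.4587  0.0634] yaw 90.03 f [ 0.5 -1.6  1.3] t 5.45
5
[3.7, -0.1, -0.1, 0.0, 0.0, 0.0, 1.0]
[3.7, -0.1, -0.1, 0.0, 0.0, 0.0, 1.0]
[3.7, -0.1, -0.1, 0.0, 0.0, 0.0, 1.0]
[3.7, -0.1, -0.1, 0.0, 0.0, 0.0, 1.0]
[3.7, -0.1, -0.1, 0.0, 0.0, 0.0, 1.0]
```

View pics/w3.png

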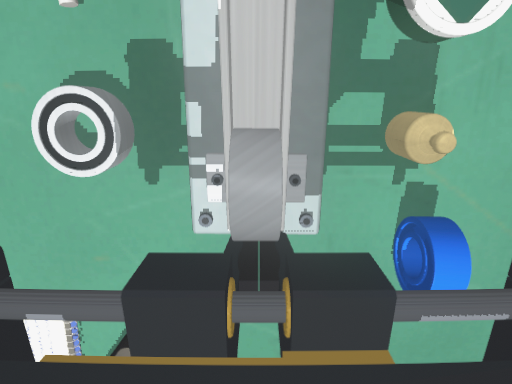

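{"name": "jog_arm", "arguments": {"series": [5,0,-0.3,0,0,0,1,5,0,-0.3,0,0,0,1,5,0,-0.3,0,0,0,1,5,0,-0.3,0,0,0,1,5,0,-0.3,0,0,0,1,5,0,-0.5,0,0,0,1,5,0,-0.5,0,0,0,1,5,0,-0.5,0,0,0,1,5,0,-0.5,0,0,0,1,5,0,-0.5,0,0,0,1]}}

```text
time_s: 6.75
position: [0.5035, -0.4051, 0.068]
tcp_rot: [0.0, 0.707, 0.707, 0.003]
contact_force: [-0.2, -1.6, 1.1]
grip_width: 0.0005
```

```bash
python3 - <<'E'
from plan import *
plan([(0.5028,-0.36,0.084,10)],1,90)
q,d=eyes.snapshot('wrist'); cv2.imwrite('pics/w4.png',q)
E
```

```text
at [ 0.5035 -0.4051  0.068 ] yaw 90.03 f [-0.2 -1.6  1.1] t 6.75
10
[4.5, -0.1, -1.6, 0.0, 0.0, 0.0, 1.0]
[4.5, -0.1, -1.6, 0.0, 0.0, 0.0, 1.0]
[4.5, -0.1, -1.6, 0.0, 0.0, 0.0, 1.0]
[4.5, -0.1, -1.6, 0.0, 0.0, 0.0, 1.0]
[4.5, -0.1, -1.6, 0.0, 0.0, 0.0, 1.0]
[4.5, -0.1, -1.6, 0.0, 0.0, 0.0, 1.0]
[4.5, -0.1, -1.6, 0.0, 0.0, 0.0, 1.0]
[4.5, -0.1, -1.6, 0.0, 0.0, 0.0, 1.0]
[4.5, -0.1, -1.6, 0.0, 0.0, 0.0, 1.0]
[4.5, -0.1, -1.6, 0.0, 0.0, 0.0, 1.0]
```

View pics/w4.png

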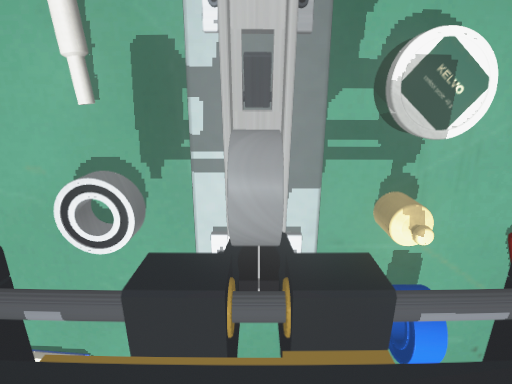

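{"name": "jog_arm", "arguments": {"series": [5,0,-0.9,0,0,0,1,5,0,-0.9,0,0,0,1,5,0,-0.9,0,0,0,1,5,0,-0.9,0,0,0,1,5,0,-0.9,0,0,0,1,5,0,-0.9,0,0,0,1,5,0,-0.9,0,0,0,1,5,0,-0.9,0,0,0,1,5,0,-0.9,0,0,0,1,5,0,-0.9,0,0,0,1]}}

```text
time_s: 8.05
position: [0.5034, -0.351, 0.0779]
tcp_rot: [0.0, 0.707, 0.707, 0.003]
contact_force: [0.2, -2.0, 2.1]
grip_width: 0.0002
```

```bash
python3 - <<'E'
from plan import *
plan([(0.5028,-0.33,0.085,5)],1,90)
q,d=eyes.snapshot('wrist'); cv2.imwrite('pics/w5.png',q)
p,d=eyes.snapshot('side'); cv2.imwrite('pics/d5.png',cv2.resize(p[125:275,200:360],None,fx=4,fy=4,interpolation=cv2.INTER_CUBIC))
E
```

```text
at [ 0.5034 -0.351   0.0779] yaw 90.05 f [ 0.2 -2.   2.1] t 8.05
5
[4.2, -0.1, -1.4, 0.0, 0.0, 0.0, 1.0]
[4.2, -0.1, -1.4, 0.0, 0.0, 0.0, 1.0]
[4.2, -0.1, -1.4, 0.0, 0.0, 0.0, 1.0]
[4.2, -0.1, -1.4, 0.0, 0.0, 0.0, 1.0]
[4.2, -0.1, -1.4, 0.0, 0.0, 0.0, 1.0]
```

View pics/w5.png

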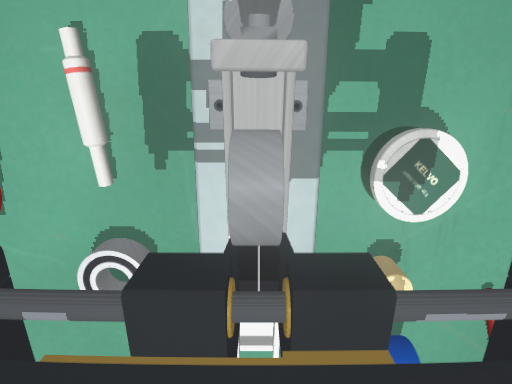

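View pics/d5.png

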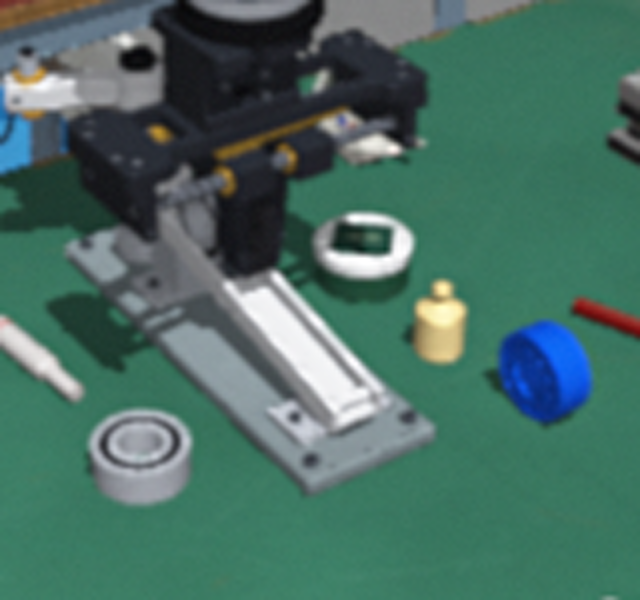

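{"name": "jog_arm", "arguments": {"series": [5,0,-0.9,0,0,0,1,4,0,-0.8,0,0,0,1,4,0,-0.8,0,0,0,1,4,0,-0.8,0,0,0,1,3,0,-0.6,0,0,0,1,3,0,-0.6,0,0,0,1,3,0,-0.4,0,0,0,1,3,0,-0.4,0,0,0,1,2,0,0,0,0,0,1,2,0,0,0,0,0,1]}}

```text
time_s: 9.4
position: [0.5022, -0.3295, 0.0856]
tcp_rot: [0.009, 0.709, 0.705, -0.003]
contact_force: [0.2, -5.8, -1.6]
grip_width: 0.0005
```

```bash
python3 - <<'E'
from plan import *
plan([(0.5028,-0.33,0.085,5)],1,90)
q,d=eyes.snapshot('wrist'); cv2.imwrite('pics/w6.png',q)
E
```

```text
at [ 0.5022 -0.3295  0.0856] yaw 89.63 f [ 0.2 -5.8 -1.6] t 9.4
5
[-0.1, 0.1, 0.1, 0.0, 0.0, -0.1, 1.0]
[-0.1, 0.1, 0.1, 0.0, 0.0, -0.1, 1.0]
[-0.1, 0.1, 0.1, 0.0, 0.0, -0.1, 1.0]
[-0.1, 0.1, 0.1, 0.0, 0.0, -0.1, 1.0]
[-0.1, 0.1, 0.1, 0.0, 0.0, -0.1, 1.0]
```

View pics/w6.png

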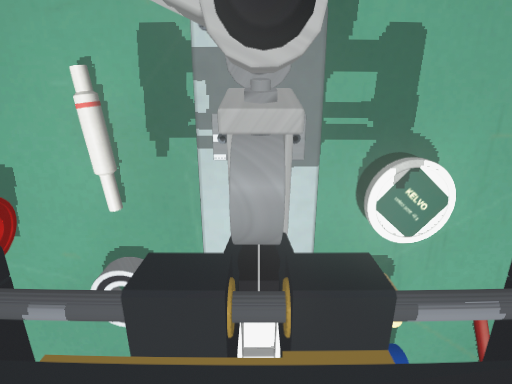

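{"name": "jog_arm", "arguments": {"series": [-2,0,0,0,0,0,1,-2,0,0,0,0,0,1,-3,0,0,0,0,0,1,-4,0,0,0,0,0,1,-5,0,0,0,0,0,1,-10,0,0,0,0,0,1,-15,0,0,0,0,0,1,-20,0,0,0,0,0,1,-20,0,-5,0,0,0,1,-15,0,-10,0,0,0,1]}}

```text
time_s: 10.7
position: [0.5005, -0.43, 0.1014]
tcp_rot: [0.007, 0.709, 0.705, -0.003]
contact_force: [-0.5, 0.2, -0.1]
grip_width: 0.0002
```

```bash
python3 - <<'E'
from plan import *
plan([(0.5028,-0.43,0.15,5)],1,90)
q,d=eyes.snapshot('wrist'); cv2.imwrite('pics/w7.png',q)
p,d=eyes.snapshot('side'); cv2.imwrite('pics/d7.png',cv2.resize(p[125:275,200:360],None,fx=4,fy=4,interpolation=cv2.INTER_CUBIC))
E
```

```text
at [ 0.5005 -0.43    0.1014] yaw 89.66 f [-0.5  0.2 -0.1] t 10.7
5
[-0.0, 0.5, -9.7, 0.0, 0.0, -0.1, 1.0]
[-0.0, 0.5, -9.7, 0.0, 0.0, -0.1, 1.0]
[-0.0, 0.5, -9.7, 0.0, 0.0, -0.1, 1.0]
[-0.0, 0.5, -9.7, 0.0, 0.0, -0.1, 1.0]
[-0.0, 0.5, -9.7, 0.0, 0.0, -0.1, 1.0]
```

View pics/w7.png

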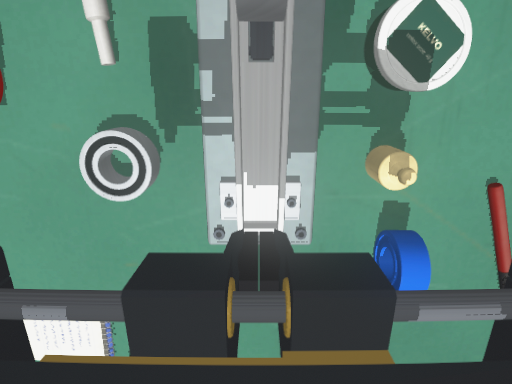

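View pics/d7.png

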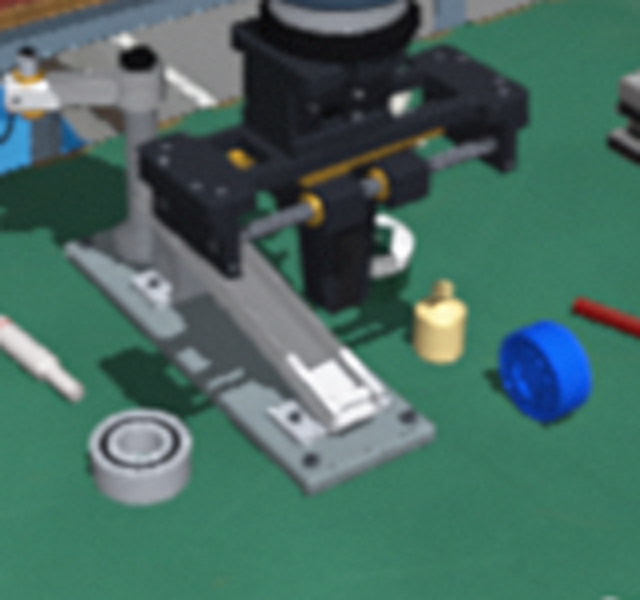

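```bash
python3 - <<'E'
from plan import *
plan([(0.4985,-0.40,0.19,3),(0.468,-0.17,0.20,7)],1,90)
E
```

```text
at [ 0.5008 -0.4316  0.1029] yaw 89.57 f [-0.2 -0.8  0.3] t 10.8
10
[10.5, -0.8, -29.0, 0.0, 0.0, -0.0, 1.0]
[10.5, -0.8, -29.0, 0.0, 0.0, -0.0, 1.0]
[10.5, -0.8, -29.0, 0.0, 0.0, -0.0, 1.0]
[32.8, -4.5, -1.4, 0.0, 0.0, -0.0, 1.0]
[32.8, -4.5, -1.4, 0.0, 0.0, -0.0, 1.0]
[32.8, -4.5, -1.4, 0.0, 0.0, -0.0, 1.0]
[32.8, -4.5, -1.4, 0.0, 0.0, -0.0, 1.0]
[32.8, -4.4, -1.4, 0.0, 0.0, -0.0, 1.0]
[32.9, -4.4, -1.4, 0.0, 0.0, -0.0, 1.0]
[32.9, -4.4, -1.4, 0.0, 0.0, -0.0, 1.0]
```

{"name": "jog_arm", "arguments": {"series": [0,0,-35,0,0,0,1,10,-1,-35,0,0,0,1,20,-1,-35,0,0,0,1,33,-4,-2,0,0,0,1,33,-4,-2,0,0,0,1,33,-5,-2,0,0,0,1,33,-5,-2,0,0,0,1,33,-5,-2,0,0,0,1,33,-5,-1,0,0,0,1,33,-5,-1,0,0,0,1]}}

```text
time_s: 12.05
position: [0.4657, -0.1572, 0.2188]
tcp_rot: [0.008, 0.709, 0.705, -0.001]
contact_force: [-0.2, -0.5, -0.3]
grip_width: 0.0003
```

```bash
python3 - <<'E'
from plan import *
plan([(0.470,-0.168,0.2,3),(0.47,-0.168,0.135,7)],1,90)
q,d=eyes.snapshot('wrist'); cv2.imwrite('pics/w8.png',q)
p,d=eyes.snapshot('side'); cv2.imwrite('pics/d8.png',cv2.resize(p[125:275,200:360],None,fx=4,fy=4,interpolation=cv2.INTER_CUBIC))
E
```

```text
at [ 0.4657 -0.1572  0.2188] yaw 89.7 f [-0.2 -0.5 -0.3] t 12.05
10
[-3.6, 1.5, 6.3, 0.0, 0.0, -0.0, 1.0]
[-3.6, 1.5, 6.3, 0.0, 0.0, -0.0, 1.0]
[-3.6, 1.5, 6.3, 0.0, 0.0, -0.0, 1.0]
[0.0, 0.0, 9.3, 0.0, 0.0, -0.0, 1.0]
[0.0, 0.0, 9.3, 0.0, 0.0, -0.0, 1.0]
[0.0, 0.0, 9.3, 0.0, 0.0, -0.0, 1.0]
[0.0, 0.0, 9.3, 0.0, 0.0, -0.0, 1.0]
[0.0, 0.0, 9.3, 0.0, 0.0, -0.0, 1.0]
[0.0, 0.0, 9.3, 0.0, 0.0, -0.0, 1.0]
[0.0, 0.0, 9.3, 0.0, 0.0, -0.0, 1.0]
```

View pics/w8.png

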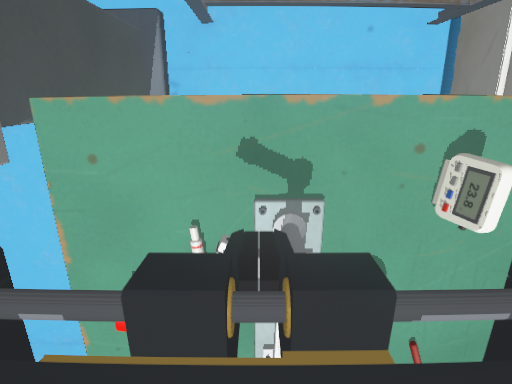

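View pics/d8.png

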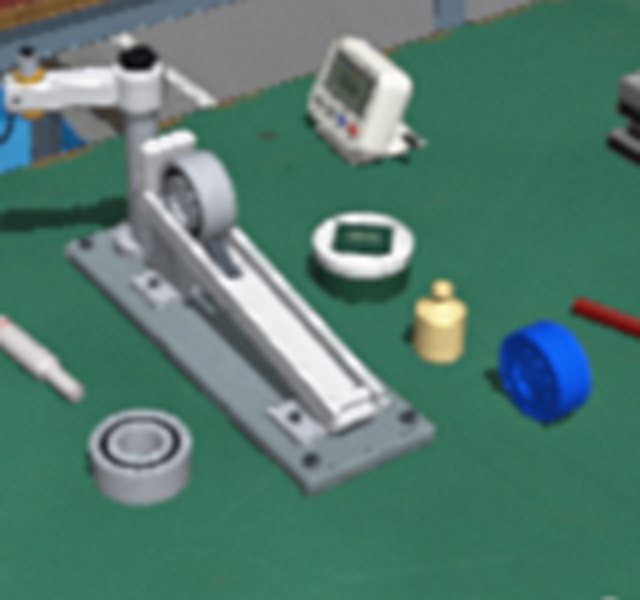

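{"name": "jog_arm", "arguments": {"series": [-2,1,10,0,0,0,1,-2,1,10,0,0,0,1,-2,1,10,0,0,0,1,0,0,10,0,0,0,1,0,0,10,0,0,0,1,0,0,9,0,0,0,1,0,0,8,0,0,0,1,0,0,6,0,0,0,1,0,0,4,0,0,0,1,0,0,2,0,0,0,1]}}

```text
time_s: 13.4
position: [0.4693, -0.1647, 0.1335]
tcp_rot: [0.007, 0.708, 0.706, -0.001]
contact_force: [-0.6, 0.2, -0.3]
grip_width: 0.0006
```

```bash
python3 - <<'E'
from plan import *
piv=np.array([.5025,-.234])
w=[]
for th in range(154,272,8):
    t=np.radians(th); n=np.array([-np.sin(t),np.cos(t)]); h=17.5*abs(n[0])+9.5*abs(n[1])
    c=piv+.058*np.array([np.cos(t),np.sin(t)])-n*(9+h)/1000
    w.append((c[0],c[1],.136,2)); print(th,c.round(4))
plan(w,1,90)
p,d=eyes.snapshot('scene'); cv2.imwrite('pics/s9.png',cv2.resize(p[150:290,120:320],None,fx=4,fy=4,interpolation=cv2.INTER_CUBIC))
print(proj('side',[.5028,-.2965,.080]),200+198/4,125+197/4)
E
```

```text
154 [ 0.4614 -0.1859]
162 [ 0.4546 -0.1938]
170 [ 0.4491 -0.2029]
178 [ 0.4452 -0.2129]
186 [ 0.4427 -0.2199]
194 [ 0.4408 -0.2262]
202 [ 0.4396 -0.2331]
210 [ 0.4393 -0.2405]
218 [ 0.44   -0.2482]
226 [ 0.4419 -0.2561]
234 [ 0.4452 -0.264 ]
242 [ 0.4497 -0.2716]
250 [ 0.4557 -0.2787]
258 [ 0.463  -0.2849]
266 [ 0.4714 -0.29  ]
at [ 0.4693 -0.1647  0.1335] yaw 89.79 f [-0.6  0.2 -0.3] t 13.4
30
[-10.6, -3.9, -1.2, 0.0, 0.0, -0.0, 1.0]
[-10.6, -3.9, -1.2, 0.0, 0.0, -0.0, 1.0]
[-3.9, -3.4, -0.0, 0.0, 0.0, -0.0, 1.0]
[-3.9, -3.4, -0.0, 0.0, 0.0, -0.0, 1.0]
[-4.5, -2.7, -0.0, 0.0, 0.0, -0.0, 1.0]
[-4.5, -2.7, -0.0, 0.0, 0.0, -0.0, 1.0]
[-5.0, -1.9, -0.0, 0.0, 0.0, -0.0, 1.0]
[-5.0, -1.9, -0.0, 0.0, 0.0, -0.0, 1.0]
[-3.5, -1.2, -0.0, 0.0, 0.0, -0.0, 1.0]
[-3.5, -1.2, -0.0, 0.0, 0.0, -0.0, 1.0]
[-3.2, -0.9, -0.0, 0.0, 0.0, -0.0, 1.0]
[-3.2, -0.9, -0.0, 0.0, 0.0, -0.0, 1.0]
[-3.4, -0.6, -0.0, 0.0, 0.0, -0.0, 1.0]
[-3.4, -0.6, -0.0, 0.0, 0.0, -0.0, 1.0]
[-3.7, -0.2, -0.0, 0.0, 0.0, -0.0, 1.0]
[-3.7, -0.2, -0.0, 0.0, 0.0, -0.0, 1.0]
[-3.9, 0.4, -0.0, 0.0, 0.0, -0.0, 1.0]
[-3.9, 0.4, -0.0, 0.0, 0.0, -0.0, 1.0]
[-4.0, 1.0, -0.0, 0.0, 0.0, -0.0, 1.0]
[-4.0, 1.0, -0.0, 0.0, 0.0, -0.0, 1.0]
[-3.9, 1.6, -0.0, 0.0, 0.0, -0.0, 1.0]
[-3.9, 1.6, -0.0, 0.0, 0.0, -0.0, 1.0]
[-3.8, 2.3, -0.0, 0.0, 0.0, -0.0, 1.0]
[-3.8, 2.3, -0.0, 0.0, 0.0, -0.0, 1.0]
[-3.5, 3.0, -0.0, 0.0, 0.0, -0.0, 1.0]
[-3.5, 3.0, -0.0, 0.0, 0.0, -0.0, 1.0]
[-3.1, 3.6, -0.0, 0.0, 0.0, -0.0, 1.0]
[-3.1, 3.6, -0.0, 0.0, 0.0, -0.0, 1.0]
[-2.5, 4.2, -0.0, 0.0, 0.0, -0.0, 1.0]
[-2.5, 4.2, -0.0, 0.0, 0.0, -0.0, 1.0]
[249.66543695 174.24340478] 249.5 174.25
```

View pics/s9.png

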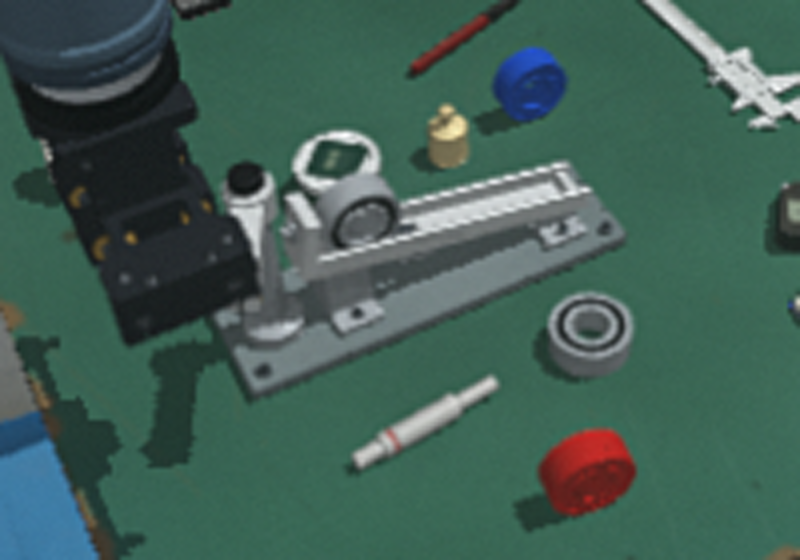

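{"name": "jog_arm", "arguments": {"series": [-7,-3,-1,0,0,0,1,-7,-3,-1,0,0,0,1,-7,-2,-0.5,0,0,0,1,-5,-4,0,0,0,0,1,-5,-3,0,0,0,0,1,-5,-3,0,0,0,0,1,-5,-3,0,0,0,0,1,-5,-2,0,0,0,0,1,-5,-2,0,0,0,0,1,-4,-1,0,0,0,0,1]}}

```text
time_s: 14.7
position: [0.4417, -0.2233, 0.1372]
tcp_rot: [0.007, 0.708, 0.706, -0.0]
contact_force: [0.0, 0.7, -0.1]
grip_width: 0.0004
```

```bash
python3 - <<'E'
from plan import *
plan([(.4408,-.2262,.136,10)],1,90)
p,d=eyes.snapshot('scene'); cv2.imwrite('pics/s10.png',cv2.resize(p[150:290,120:320],None,fx=4,fy=4,interpolation=cv2.INTER_CUBIC))
p,d=eyes.snapshot('side'); cv2.imwrite('pics/d10.png',cv2.resize(p[125:275,200:360],None,fx=4,fy=4,interpolation=cv2.INTER_CUBIC))
E
```

```text
at [ 0.4417 -0.2233  0.1372] yaw 89.8 f [ 0.   0.7 -0.1] t 14.7
10
[-0.3, -0.1, 0.1, 0.0, 0.0, -0.0, 1.0]
[-0.3, -0.1, 0.1, 0.0, 0.0, -0.0, 1.0]
[-0.3, -0.1, 0.1, 0.0, 0.0, -0.0, 1.0]
[-0.3, -0.1, 0.1, 0.0, 0.0, -0.0, 1.0]
[-0.3, -0.1, 0.1, 0.0, 0.0, -0.0, 1.0]
[-0.3, -0.1, 0.1, 0.0, 0.0, -0.0, 1.0]
[-0.3, -0.1, 0.1, 0.0, 0.0, -0.0, 1.0]
[-0.3, -0.1, 0.1, 0.0, 0.0, -0.0, 1.0]
[-0.3, -0.1, 0.1, 0.0, 0.0, -0.0, 1.0]
[-0.3, -0.1, 0.1, 0.0, 0.0, -0.0, 1.0]
```

View pics/s10.png

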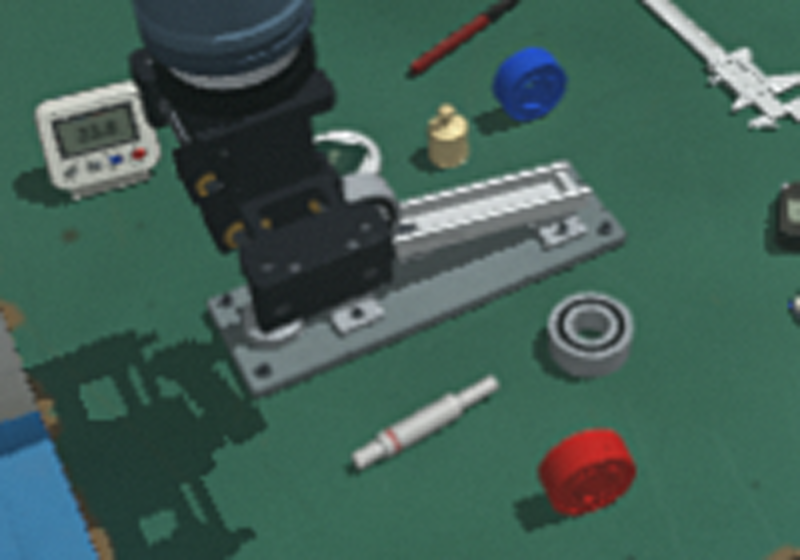

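View pics/d10.png

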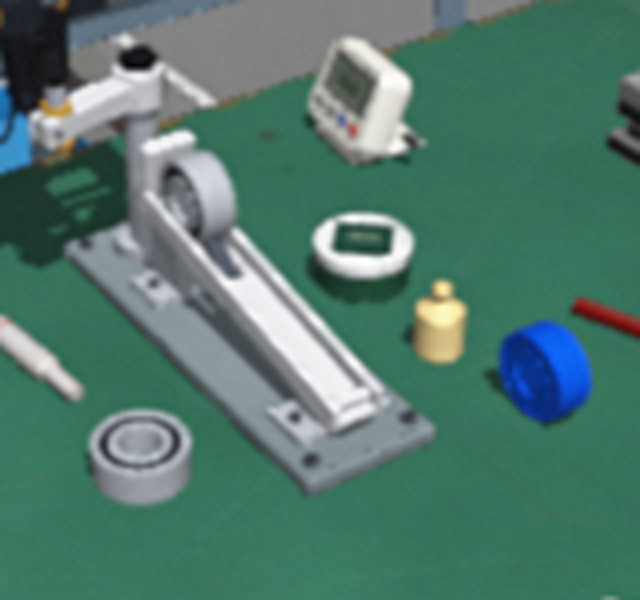

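{"name": "jog_arm", "arguments": {"series": [-4,-1,0,0,0,0,1,-4,-1,0,0,0,0,1,-4,0,0,0,0,0,1,-4,0,0,0,0,0,1,-4,0.5,0,0,0,0,1,-4,0.5,0,0,0,0,1,-4,1,0,0,0,0,1,-4,1,0,0,0,0,1,-4,1.5,0,0,0,0,1,-4,1.5,0,0,0,0,1]}}

```text
time_s: 16.05
position: [0.4456, -0.2658, 0.1375]
tcp_rot: [0.007, 0.708, 0.706, -0.001]
contact_force: [0.3, 0.1, 0.0]
grip_width: 0.0006
```

```bash
python3 - <<'E'
from plan import *
plan([(.4497,-.2716,.136,2),(.4557,-.2787,.136,2),(.463,-.2849,.136,2),(.4714,-.29,.136,2),(.476,-.292,.136,2)],1,90)
p,d=eyes.snapshot('side'); cv2.imwrite('pics/d11.png',cv2.resize(p[125:275,200:360],None,fx=4,fy=4,interpolation=cv2.INTER_CUBIC))
E
```

```text
at [ 0.4456 -0.2658  0.1375] yaw 89.8 f [0.3 0.1 0. ] t 16.05
10
[-2.9, 2.1, 0.8, 0.0, 0.0, -0.0, 1.0]
[-2.9, 2.1, 0.8, 0.0, 0.0, -0.0, 1.0]
[-3.5, 3.0, -0.0, 0.0, 0.0, -0.0, 1.0]
[-3.5, 3.0, -0.0, 0.0, 0.0, -0.0, 1.0]
[-3.1, 3.7, -0.0, 0.0, 0.0, -0.0, 1.0]
[-3.1, 3.7, -0.0, 0.0, 0.0, -0.0, 1.0]
[-2.5, 4.2, -0.0, 0.0, 0.0, -0.0, 1.0]
[-2.5, 4.2, -0.0, 0.0, 0.0, -0.0, 1.0]
[-1.0, 2.3, -0.0, 0.0, 0.0, -0.0, 1.0]
[-1.0, 2.3, -0.0, 0.0, 0.0, -0.0, 1.0]
```

View pics/d11.png

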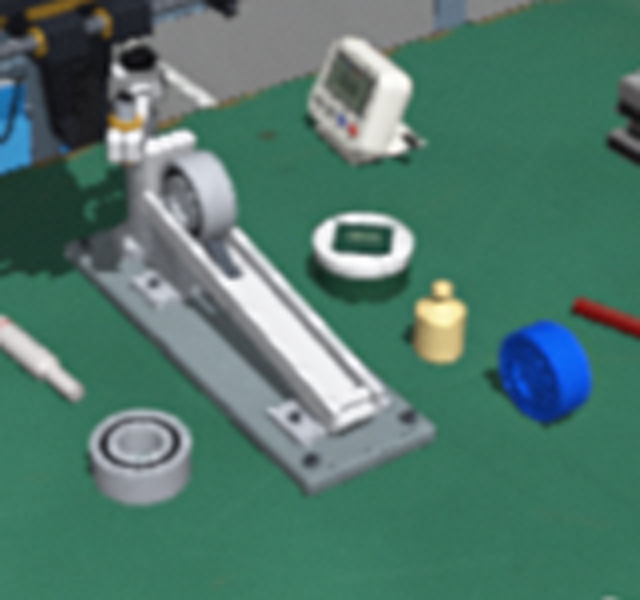

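{"name": "jog_arm", "arguments": {"series": [-3,2,0.5,0,0,0,1,-3,2,0.5,0,0,0,1,-3.5,3,0,0,0,0,1,-3.5,3,0,0,0,0,1,-3,3.5,0,0,0,0,1,-3,4,0,0,0,0,1,-2.5,4,0,0,0,0,1,-2,4,0,0,0,0,1,-1,3,0,0,0,0,1,-1,2,0,0,0,0,1]}}

```text
time_s: 17.35
position: [0.4783, -0.2938, 0.137]
tcp_rot: [0.007, 0.708, 0.706, -0.001]
contact_force: [-0.4, -0.6, 0.6]
grip_width: 0.0003
```

```bash
python3 - <<'E'
from plan import *
plan([(.477,-.292,.136,4)],1,90)
p,d=eyes.snapshot('side'); cv2.imwrite('pics/d12.png',cv2.resize(p[125:275,200:360],None,fx=4,fy=4,interpolation=cv2.INTER_CUBIC))
E
```

```text
at [ 0.4783 -0.2938  0.137 ] yaw 89.79 f [-0.4 -0.6  0.6] t 17.35
4
[0.5, -0.3, 0.3, 0.0, 0.0, -0.1, 1.0]
[0.5, -0.3, 0.3, 0.0, 0.0, -0.1, 1.0]
[0.5, -0.3, 0.3, 0.0, 0.0, -0.1, 1.0]
[0.5, -0.3, 0.3, 0.0, 0.0, -0.1, 1.0]
```

View pics/d12.png

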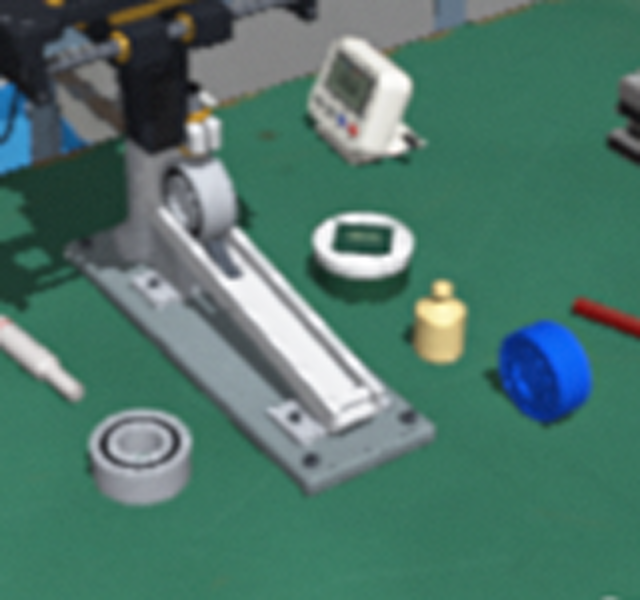

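{"name": "jog_arm", "arguments": {"series": [0,2,0,0,0,0,1,0,2,0,0,0,0,1,0,2,0,0,0,0,1,0,2,0,0,0,0,1,0,2,0,0,0,0,1,0,2,0,0,0,0,1,0,2,0,0,0,0,1,0,2,0,0,0,0,1,0,2,0,0,0,0,1,0,2,0,0,0,0,1]}}

```text
time_s: 18.65
position: [0.48, -0.2943, 0.1364]
tcp_rot: [-0.008, 0.711, 0.703, -0.008]
contact_force: [-7.1, 1.1, 6.3]
grip_width: 0.0004
```

```bash
python3 - <<'E'
from plan import *
plan([(.44,-.292,.136,4)],1,90)
p,d=eyes.snapshot('side'); cv2.imwrite('pics/d13.png',cv2.resize(p[125:275,200:360],None,fx=4,fy=4,interpolation=cv2.INTER_CUBIC))
print(proj('side',[.5028,-.297,.153]))
E
```

```text
at [ 0.48   -0.2943  0.1364] yaw 89.28 f [-7.1  1.1  6.3] t 18.65
4
[0.5, -10.0, 0.1, 0.0, 0.0, -0.2, 1.0]
[0.5, -10.0, 0.1, 0.0, 0.0, -0.2, 1.0]
[0.5, -10.0, 0.1, 0.0, 0.0, -0.2, 1.0]
[0.6, -10.0, 0.1, 0.0, 0.0, -0.2, 1.0]
[249.09879577 146.13264349]
```

View pics/d13.png

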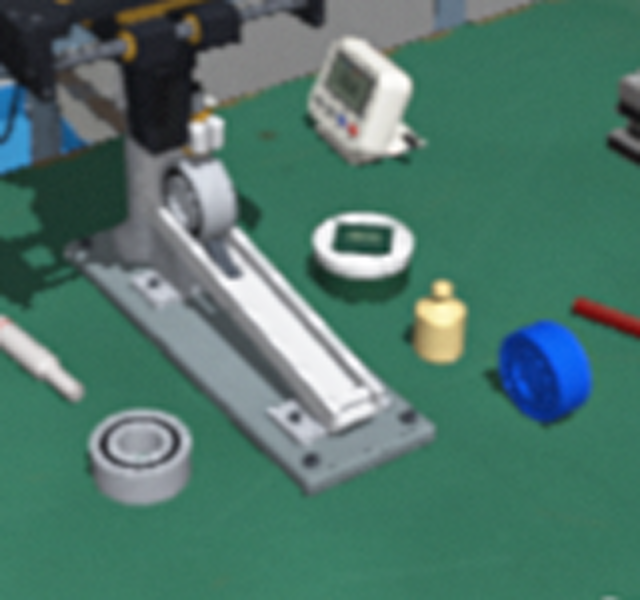

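{"name": "jog_arm", "arguments": {"series": [0,-2,0,0,0,0,1,0,-3,0,0,0,0,1,0,-4,0,0,0,0,1,0,-6,0,0,0,0,1,0,-8,0,0,0,0,1,0,-8,0,0,0,0,1,0,-5,-20,0,0,0,1,0,-5,-35,0,0,0,1,0,0,-40,0,0,0,1,0,0,-40,0,0,0,1]}}

```text
time_s: 19.95
position: [0.4364, -0.2927, 0.2732]
tcp_rot: [-0.011, 0.712, 0.702, -0.009]
contact_force: [0.0, -0.6, -0.2]
grip_width: 0.0006
```

```bash
python3 - <<'E'
from plan import *
plan([(.40,-.25,.27,4)],1,90)
p,d=eyes.snapshot('side'); cv2.imwrite('pics/d14.png',cv2.resize(p[125:275,200:360],None,fx=4,fy=4,interpolation=cv2.INTER_CUBIC))
q,d=eyes.snapshot('scene'); cv2.imwrite('pics/s14.png',cv2.resize(q[150:290,120:320],None,fx=4,fy=4,interpolation=cv2.INTER_CUBIC))
for n in('side','scene'): print(proj(n,[.5028,-.297,.153]),proj(n,[.5028,-.2965,.080]))
E
```

```text
at [ 0.4364 -0.2927  0.2732] yaw 89.2 f [ 0.  -0.6 -0.2] t 19.95
4
[10.5, -9.2, 0.8, 0.0, 0.0, -0.2, 1.0]
[10.6, -9.2, 0.8, 0.0, 0.0, -0.2, 1.0]
[10.6, -9.2, 0.8, 0.0, 0.0, -0.2, 1.0]
[10.6, -9.1, 0.8, 0.0, 0.0, -0.2, 1.0]
[249.09879577 146.13264349] [249.66543695 174.24340478]
[206.6107715  181.29625137] [209.050957   203.24874769]
```

View pics/d14.png

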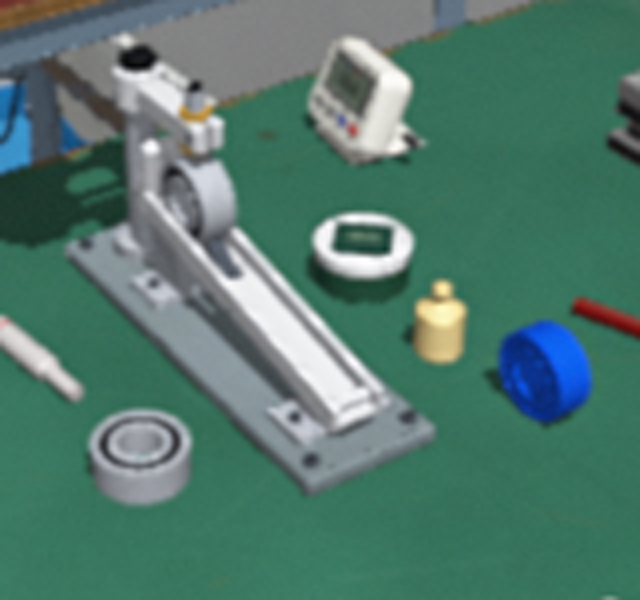

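View pics/s14.png

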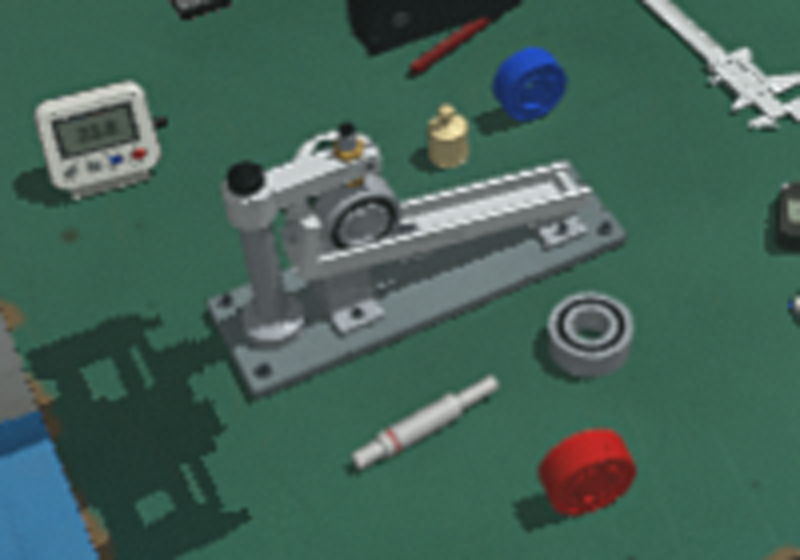

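```bash
python3 -c "
from station import manip
print(manip.close_job())"
```

```text
the job is handed in; nothing more can be done
None
```

I pushed the bearing up the gutter with the closed fingertips until it met the end stop with about 6 N. I then swung the probe arm round to its stop with about 7 N, backed off and lifted clear. I handed the job in at about 20 s of the 46 s allowed.

**Bearing:** after I let go it stayed in place. Its centre in the side view, checked before the arm swing, was within about 0.3 px of the calculated home position. I judged the catch to be up only from the bearing holding there; its angle was not measured.

**Probe arm:** the probe top was about 1 px from its calculated place over the bearing in both fixed views, roughly 2 mm. The force on contact fits it being at its stop.

**Other things:** in the last pictures the bystanders in view (the spare bearing, tin, weight and plug gauge) looked unmoved. The stopwatch was mostly outside the crop and was not checked closely. The contact force at the end was only noise. No check failed or disagreed.

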